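# Slide the tip box into the corner stop

### The job

Push the blue pipette-tip box along the bench into the corner of the aluminium angle stop, so that its long far side lies flush against the long back rail and its right-hand end rests against the short end stop. Only push it with the fingers: do not grip it, lift it or tip it up, and leave the other tip boxes, the roll of film and the timer where they stand.

Things in the scene. Friction and masses are not known exactly. Their poses are not given: they have to be found in the camera images.
- tipbox_blue: open blue box full of upright white pipette tips, loose, 0.2 kg. Footprint 82 mm (its x: -40 to +42) by 118 mm (its y: -59 to +59), solid walls 48 mm high, tips to 63 mm. Origin: centre of its underside, z up. Starts nearer the robot than the back rail and left of the end stop, turned up to 0.35 rad from the stop. Seated, its origin is at (-42, +59) mm in the stop's frame, axes parallel
- angle_stop: L-shaped aluminium corner stop fixed to the bench, 25 mm high, bars 10 mm thick. Origin on the bench at the inner corner; x away from the robot, y to its left (within 0.12 rad). Long rail: y -10 to +220 mm, its face (plane x = 0) looks to -x; a 4 mm thick foot with screw heads behind it, to x = +34 mm. Short end stop: x -60 to +10 mm, its face (plane y = 0) looks to +y
- tipbox_green: bystander: green tip box of the same shape as the blue one, 84 x 120 x 63 mm, loose, origin at the centre of its underside
- tipbox_red: bystander: red tip box of the same shape as the blue one, 84 x 120 x 63 mm, loose, origin at the centre of its underside
- parafilm: bystander: cream roll of sealing film standing on end, 52 mm across, 50 mm high, loose, origin at the centre of its underside
- timer: bystander: white laboratory timer standing up, 32 x 66 x 62 mm, loose, origin at the centre of its underside

How it is judged:
At the end, for the whole second after the job is handed in: The blue tip box stands flat and still on the bench in the corner: less than about 3.5 mm from the back rail and from the end stop, and parallel to them within 0.04 rad (x of tipbox_blue in the frame of angle_stop between -0.0455 and -0.038 m and y of tipbox_blue in the frame of angle_stop between 0.055 and 0.0625 m and angle between the x axis of tipbox_blue and the x axis of angle_stop, either way round below 0.04 rad and height (world z) of tipbox_blue below 0.005 m and angle between tipbox_blue's own z axis and vertical below 0.04 rad and linear speed of tipbox_blue below 0.01 m/s); the robot touches nothing.
It fails at once if the blue tip box is lifted off the bench or tipped (height (world z) of tipbox_blue above 0.012 m or angle between tipbox_blue's own z axis and vertical above 0.15 rad).
It fails at once if the green tip box is moved more than 20 mm (distance of tipbox_green from where it was at the start of the episode above 0.02 m).
It fails at once if the red tip box is moved more than 20 mm (distance of tipbox_red from where it was at the start of the episode above 0.02 m).
It fails at once if the roll of sealing film is moved more than 20 mm (distance of parafilm from where it was at the start of the episode above 0.02 m).
It fails at once if the timer is moved more than 20 mm (distance of timer from where it was at the start of the episode above 0.02 m).
It also fails if it takes over 51 s, if anything falls off the work surface, if the arm or the gripper's body presses on something with over 40 N, if the wrist force passes 120 N, or if a joint passes its speed limit or range.

### The arm

A 6-joint arm with a two-finger parallel gripper is mounted at the origin on a cart in front of the work surface, level with it; the furniture and walls round the work are solid. World frame = base frame: x ahead of the robot, y to its left, z up, the work surface at z = 0. Lengths are in m, angles in rad, forces in N, time in s.
With the tool pointing down it reaches from about 0.225 to 0.725 m from the base axis. Payload 3.1 kg.
Tool frame: the origin (TCP) lies at the very end of the fingers, on their centre line; the grasp point (between the pads) lies 19 mm behind it; z points along the fingers, y is the direction in which the jaws open and shut (so a half turn about z gives the same grasp; the last joint's range is limited). The gripper opens to 85 mm and grips with 20 to 120 N. Pads are 22 mm wide; open, the fingers measure 114 mm over their backs; the gripper's body (76 mm by 85 mm) begins 54 mm behind the grasp point. The pads swing forward as they close: fully open they stand 13 mm farther back than shut.
Start: joints at [1.018, 0.048, 0.099, 1.622, 0, 1.443], TCP at [0.216, 0.478, 0.231] pointing down, gripper open.
Joint ranges: [-2.91, 2.91], [-0.99, 1.94], [-1.21, 1.42], [-2.12, 2.29], [-1.49, 1.47], [-3.14, 3.14]. Speed limits (rad/s): [2.79, 2.79, 3.14, 3.14, 3.14, 3.14].

### API

Orientations are given as a rotation vector (axis times angle).
In Python, from station import manip, camera gives the robot as it stands.
- The arm moves only by the shell command python3 -m crank 'ROWS' [FORCE]. ROWS is JSON, a list of rows, each an object of numbers: "x", "y", "z": the shift along the world's x, y, z in mm; "ax", "ay", "az": the turn, a rotation vector about the world's x, y, z in degrees; "claw": the gripper command: -1 is fully open, 1 is shut, values between are in proportion. A call has 1 to 12 rows; each row is the pose to reach, as a shift and turn from the pose commanded when the call began; what a row does not reach only later rows make up. A row lasts 1/8 s, in which the tool goes at most 62.5 mm and 10.7 degrees, less where a joint would pass 70% of its speed; a pose out of reach is approached as far as the arm can. A call with a gripper value outside its range is refused whole. The fingers move at their own pace and stop on an object; FORCE is the grip in N (left out, the last holds). Time passes only in rows, so rows that repeat a pose let the fingers close. It gives the time, the measured TCP pose, the force and the opening at its end, in the units of the state.
- manip.observe(): the state, without advancing time (a new reading comes with each control period).
- camera(name): name is "side" or "top"; returns a dict with "pixels" (480x640x3 uint8, red, green, blue), "range_z" (480x640 float32, m along the optical axis (not along the pixel's ray), 0 where there is no reading), "intrinsics" (3x3 intrinsics, pixels), "R" (3x3) and "t" (3): a world point X has camera coordinates R X + t. Camera axes: x right, y down, z forward; pixel columns grow to the right and rows downward; lengths in m; the calibration is good to about 2 mm. A picture is of the moment at which its call begins.
- manip.close_job(): hands the job in, once; it reports no verdict.
The state is a dict: "clock": time; "qpos": joint angles; "joint_vel": joint speeds; "tau": joint torques, N m; "eef_pos": TCP position; "orientation": TCP orientation; "ft_force": force on the tool from outside, world axes, zero at the start; "moment": the same for the moment, N m; "grip_width": finger opening in m.
Only numpy, scipy, OpenCV 4.12 (cv2) and the standard library are available. Lean on these libraries where they do the work, as an engineer would, in place of code of your own. Each camera call takes 0.05 s, during which the arm holds its last target.

## Working session

There is one attempt and no reset: what is moved stays moved. The work goes in short steps, Python scripts to look and compute and a shell command to move; the robot and the scene stay as the last step left them, time stands still between calls to the robot, and variables do not carry over. Pictures are saved under pics/ and viewed, and the job is handed in when it is done.

```bash
mkdir -p pics; ls
python3 - <<'E'
from station import manip, camera
import cv2,numpy as np
print(manip.observe())
for n in("top","side"):
    c=camera(n); cv2.imwrite(f"pics/{n}0.png",c["pixels"][:,:,::-1]); np.savez(f"{n}0.npz",**c)
    print(n,c["intrinsics"],c["R"],c["t"])
E
```

```text
pics
{'clock': 0.0, 'qpos': array([1.01819089e+00, 4.87377028e-02, 9.75943719e-02, 1.62197896e+00,
       3.37421581e-06, 1.44296998e+00]), 'joint_vel': array([-0.00040883,  0.00052123, -0.00166505,  0.00071638, -0.00088716,
       -0.00099372]), 'tau': array([-8.59690335e-04, -3.38786030e+01,  3.20012462e+01,  2.03878374e-02,
       -1.31308598e-04,  2.97878398e-05]), 'eef_pos': array([0.21606734, 0.4778162 , 0.23012219]), 'orientation': array([-0.66207159, -3.0702374 ,  0.00344158]), 'ft_force': array([ 0.42485008, -0.36134327,  0.12417366]), 'moment': array([-1.39143431e-02,  8.48872091e-05,  4.39667977e-02]), 'grip_width': 0.08552401086445512}
top [[550.60379453   0.         319.41515617]
 [  0.         550.60379453 233.43650709]
 [  0.           0.           1.        ]] [[ 0.00830189 -0.99990844 -0.01068607]
 [-0.99799097 -0.00761379 -0.06289718]
 [ 0.06281006  0.01118677 -0.9979628 ]] [0.18213664 0.51948957 1.12835766]
side [[573.23643912   0.         308.37461024]
 [  0.         573.23643912 242.64359125]
 [  0.           0.           1.        ]] [[-0.93190958 -0.3626859  -0.00186369]
 [-0.16382567  0.42551806 -0.88999749]
 [ 0.32358257 -0.82909187 -0.45596162]] [0.58052324 0.05769408 1.27631526]
```

View pics/top0.png

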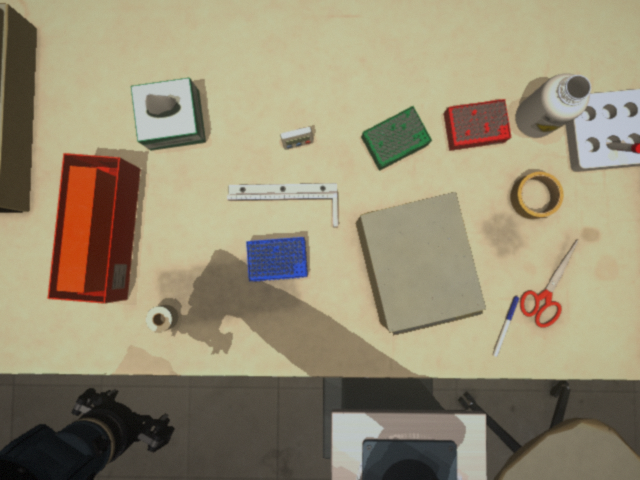

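View pics/side0.png

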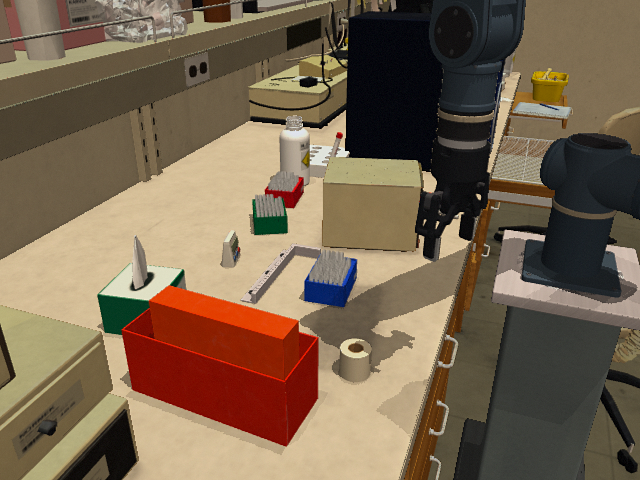

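The top view shows the blue box at about (277,258) and the angle stop with its inner corner near (333,198). A large beige box stands to the right at (420,262), with the timer, green and red boxes behind the stop and the roll at (160,319). Next I'll measure these.

```bash
cat > h.py <<'E'
import numpy as np,cv2
def cloud(c):
    K=c["intrinsics"];R=c["R"];t=c["t"];d=c["range_z"]
    v,u=np.mgrid[:480,:640]
    P=np.stack([(u-K[0,2])*d/K[0,0],(v-K[1,2])*d/K[1,1],d],-1)
    W=(P-t)@R
    W[d==0]=np.nan
    return W
def blue(c):
    p=c["pixels"].astype(int); r,g,b=p[...,0],p[...,1],p[...,2]
    return (b>90)&(b>1.6*r)&(b>1.5*g)
def rect(xy):
    (c,s,a)=cv2.minAreaRect((xy*1000).astype(np.float32)); return np.round(c,1),np.round(s,1),round(a,2)
E
python3 - <<'E'
from h import *
c=dict(np.load("top0.npz"));W=cloud(c)
print("bench z", np.nanmedian(W[330:360,250:320,2]))
sub=np.zeros((480,640),bool);sub[225:290,235:320]=1
m=sub&(W[...,2]>0.02)
print("blue hgt>20",m.sum(),rect(W[m][:,:2]),np.percentile(W[m][:,2],[5,50,95]))
m2=sub&blue(c);z=W[m2][:,2];print("blue col",m2.sum(),np.percentile(z,[5,50,95]),rect(W[m2][:,:2]))
sub[:]=0;sub[178:232,222:345]=1
m=sub&(W[...,2]>0.015)&(W[...,2]<0.04)
print("stop",m.sum(),rect(W[m][:,:2]),np.percentile(W[m][:,2],[5,50,95]))
v,u=np.nonzero(m)
for U in range(228,342,8):
    s=np.nonzero(m[:,U])[0]
    if len(s): print(U,s.min(),s.max(),np.round(W[s.max(),U]*1000),np.round(W[s.min(),U]*1000))
for V in range(200,230,5):
    s=np.nonzero(m[V,300:])[0]+300
    if len(s): print("row",V,s.min(),s.max(),np.round(W[V,s.min()]*1000),np.round(W[V,s.max()]*1000))
# others
for n,(a,b,c0,d) in dict(beige=(185,340,350,492),roll=(300,340,140,185),green=(100,172,358,435),timer=(115,155,275,318)).items():
    s=np.zeros((480,640),bool);s[a:b,c0:d]=1;s&=W[...,2]>0.02;print(n,rect(W[s][:,:2]),np.nanmax(W[s][:,2]))
big=cv2.resize(c["pixels"][170:295,215:365],None,fx=5,fy=5,interpolation=cv2.INTER_NEAREST)[:600,:,::-1]
cv2.imwrite("pics/z0.png",big)
E
```

```text
bench z 0.0006953001551633802
blue hgt>20 2324 (array([463.6, 273.1]), array([ 83.1, 120.2]), 4.71) [0.03559608 0.04614138 0.06187257]
blue col 1907 [nan nan nan] (array([464.4, 272.5]), array([ 81.7, 114.8]), 5.66)
stop 732 (array([567.7, 264.9]), array([230.2,  69.2]), 89.91) [0.02012361 0.02544262 0.02928041]
228 195 199 [588. 377.  26.] [596. 376.  29.]
236 195 199 [588. 360.  28.] [597. 361.  23.]
244 195 199 [588. 343.  29.] [596. 343.  26.]
252 195 199 [589. 327.  21.] [597. 327.  24.]
260 194 199 [589. 311.  21.] [599. 310.  26.]
268 194 199 [590. 295.  16.] [599. 294.  26.]
276 194 199 [590. 278.  16.] [599. 277.  28.]
284 194 198 [590. 260.  31.] [599. 260.  26.]
292 194 198 [591. 244.  22.] [599. 244.  25.]
300 194 198 [591. 227.  22.] [599. 227.  27.]
308 194 198 [591. 210.  25.] [600. 211.  24.]
316 194 198 [592. 194.  22.] [599. 194.  27.]
324 193 197 [593. 177.  24.] [602. 177.  26.]
332 193 198 [592. 161.  17.] [602. 161.  25.]
row 200 333 337 [587. 159.  24.] [587. 150.  25.]
row 205 333 337 [577. 158.  24.] [577. 150.  25.]
row 210 333 337 [566. 158.  24.] [567. 150.  24.]
row 215 333 337 [556. 158.  29.] [556. 150.  22.]
row 220 333 337 [546. 158.  24.] [545. 150.  30.]
row 225 333 337 [535. 158.  26.] [535. 150.  31.]
beige (array([456.5,  -1.5]), array([226.5, 180.1]), 13.94) 0.17850902313098166
roll (array([341.5, 507.1]), array([51.1, 52.2]), 15.74) 0.05894750973185849
green (array([716. ,  28.7]), array([ 85.4, 120.7]), 28.37) 0.06806792729392834
timer (array([714.7, 234.5]), array([23.8, 64.6]), 12.39) 0.0687531937368056
```

View pics/z0.png

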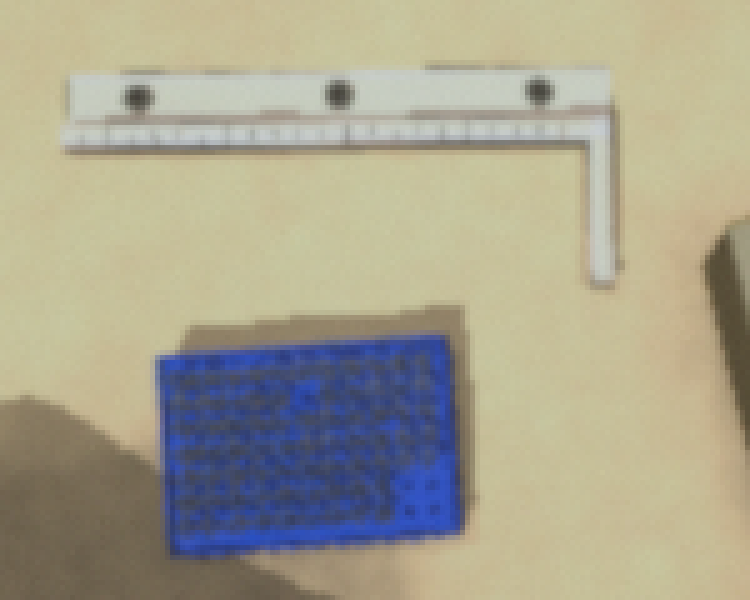

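Measured: bench z≈0, box walls ≈46 mm high (48 given), and the box footprint fits 83×120. The stop is 230 mm long, with its inner corner at about (592,159) mm and yaw about 0.01–0.02. The box is at (464,273) mm, yaw ≈0.085.

The plan has three pushes:
1. Push in +x with open fingers, giving two contacts, until the box is flush on the rail.
2. Push the left end toward the end stop.
3. Press toward the rail again.

First I'll move over to a point behind the box.

```bash
python3 -m crank '[{"x":30,"y":-40,"az":10,"claw":-1},{"x":70,"y":-85,"az":20,"claw":-1},{"x":110,"y":-130,"az":29,"claw":-1},{"x":145,"y":-170,"az":29,"claw":-1},{"x":169,"y":-208,"az":29,"claw":-1},{"x":169,"y":-208,"z":-60,"az":29,"claw":-1},{"x":169,"y":-208,"z":-110,"az":29,"claw":-1},{"x":169,"y":-208,"z":-110,"az":29,"claw":-1},{"x":169,"y":-208,"z":-110,"az":29,"claw":-1}]'
python3 - <<'E'
from station import manip, camera
from h import *
from scipy.spatial.transform import Rotation as R
o=manip.observe();print(o["clock"],o["eef_pos"],R.from_rotvec(o["orientation"]).as_matrix()[:,1],o["qpos"],o["grip_width"])
for n in("top","side"):
    c=camera(n); cv2.imwrite(f"pics/{n}1.png",c["pixels"][:,:,::-1])
E
```

```text
0.1 [0.21607879 0.47785716 0.23021059] [ 0.41213977  0.91111813 -0.00213727] [1.01821268e+00 4.86791741e-02 9.77099923e-02 1.62198259e+00
 4.73360716e-06 1.44301533e+00] 0.08559715557102728$[0]: bad value
```

View pics/side1.png

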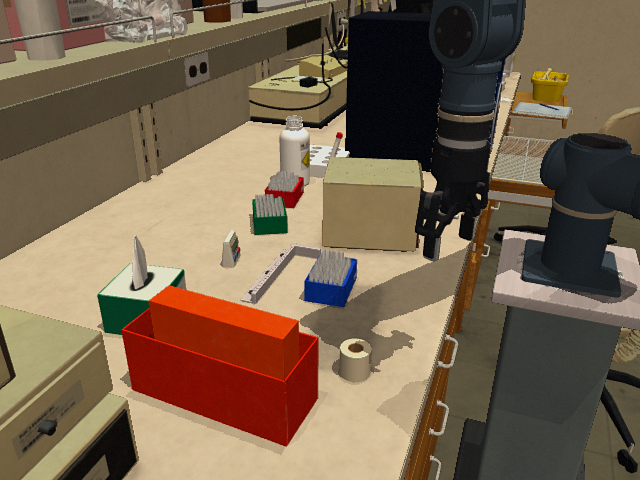

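View pics/top1.png

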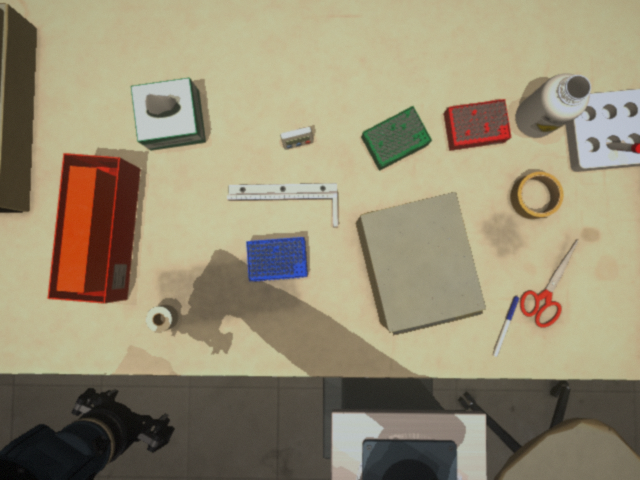

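Nothing moved; the call was refused ("bad value" in row 0). That may be because keys were left out, so I'll give all of them.

```bash
python3 -m crank '[{"x":30,"y":-40,"z":0,"ax":0,"ay":0,"az":10,"claw":-1}]'
```

```text
clock: 0.32
eef_pos: [0.2454, 0.4393, 0.2305]
orientation: [-0.377, -3.118, 0.0]
ft_force: [0.4, -0.4, 0.3]
grip_width: 0.0852
```

```bash
python3 -m crank '[{"x":40,"y":-45,"z":0,"ax":0,"ay":0,"az":10,"claw":-1},{"x":80,"y":-90,"z":0,"ax":0,"ay":0,"az":19,"claw":-1},{"x":115,"y":-135,"z":0,"ax":0,"ay":0,"az":19,"claw":-1},{"x":139,"y":-168,"z":0,"ax":0,"ay":0,"az":19,"claw":-1},{"x":139,"y":-168,"z":-60,"ax":0,"ay":0,"az":19,"claw":-1},{"x":139,"y":-168,"z":-120,"ax":0,"ay":0,"az":19,"claw":-1},{"x":139,"y":-168,"z":-120,"ax":0,"ay":0,"az":19,"claw":-1},{"x":139,"y":-168,"z":-120,"ax":0,"ay":0,"az":19,"claw":-1}]'
python3 - <<'E'
from station import manip, camera
from h import *
from scipy.spatial.transform import Rotation as R
o=manip.observe();print(o["clock"],o["eef_pos"],R.from_rotvec(o["orientation"]).as_matrix()[:,1],o["qpos"],o["grip_width"])
for n in("top","side"):
    c=camera(n); cv2.imwrite(f"pics/{n}2.png",c["pixels"][:,:,::-1])
E
```

```text
clock: 1.32
eef_pos: [0.3867, 0.2711, 0.1136]
orientation: [-0.128, 3.136, 0.002]
ft_force: [0.6, 0.7, 0.8]
grip_width: 0.0853
1.325 [0.38667469 0.27108461 0.11356728] [-0.0814481   0.99667684  0.00121653] [ 4.69310082e-01 -8.68575212e-02 -2.67644046e-01  1.38674059e+00
 -2.12211292e-05  3.87773410e-01] 0.08529416577487331
```

View pics/side2.png

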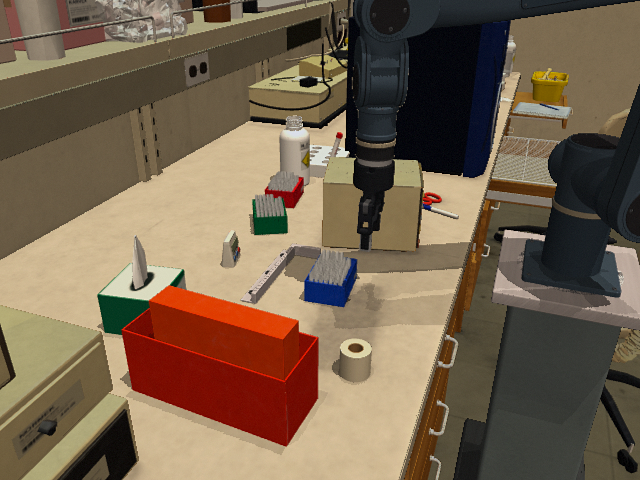

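View pics/top2.png

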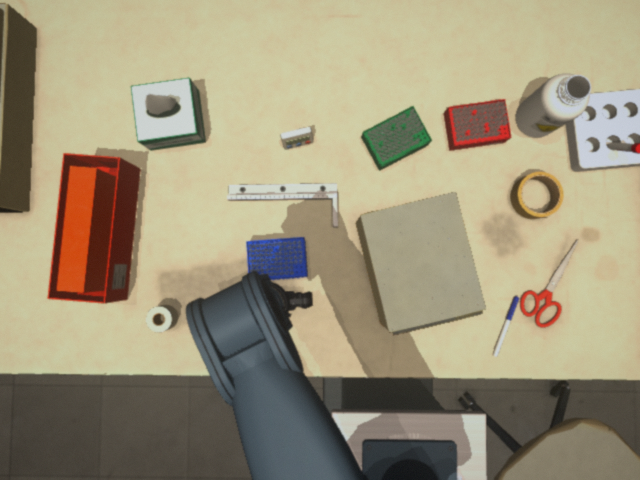

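The side view shows the gripper on the near side of the box, clear of it. Next I lower it and start pushing.

```bash
python3 -m crank '[{"x":0,"y":0,"z":-50,"ax":0,"ay":0,"az":0,"claw":-1},{"x":0,"y":0,"z":-102,"ax":0,"ay":0,"az":0,"claw":-1},{"x":0,"y":0,"z":-102,"ax":0,"ay":0,"az":0,"claw":-1},{"x":8,"y":0,"z":-102,"ax":0,"ay":0,"az":0,"claw":-1},{"x":16,"y":0,"z":-102,"ax":0,"ay":0,"az":0,"claw":-1},{"x":24,"y":0,"z":-102,"ax":0,"ay":0,"az":0,"claw":-1},{"x":32,"y":0,"z":-102,"ax":0,"ay":0,"az":0,"claw":-1},{"x":40,"y":0,"z":-102,"ax":0,"ay":0,"az":0,"claw":-1},{"x":50,"y":0,"z":-102,"ax":0,"ay":0,"az":-1,"claw":-1},{"x":60,"y":0,"z":-102,"ax":0,"ay":0,"az":-2,"claw":-1},{"x":60,"y":0,"z":-102,"ax":0,"ay":0,"az":-2,"claw":-1}]'
python3 - <<'E'
from station import manip, camera
from h import *
from scipy.spatial.transform import Rotation as R
for n in("top","side"):
    c=camera(n); cv2.imwrite(f"pics/{n}3.png",c["pixels"][:,:,::-1])
    if n=="top":
        W=cloud(c);m=blue(c)&(W[...,2]>.02)&(W[...,2]<.08);print(m.sum(),rect(W[m][:,:2]),W[m][:,:2].max(0))
E
```

```text
clock: 2.8
eef_pos: [0.4468, 0.2702, 0.0093]
orientation: [-0.071, 3.139, -0.0]
ft_force: [-0.2, -0.0, -0.1]
grip_width: 0.0851
807 (array([501.1, 270.2]), array([ 77.4, 117.1]), 1.89) [0.54133371 0.32980597]
```

View pics/side3.png

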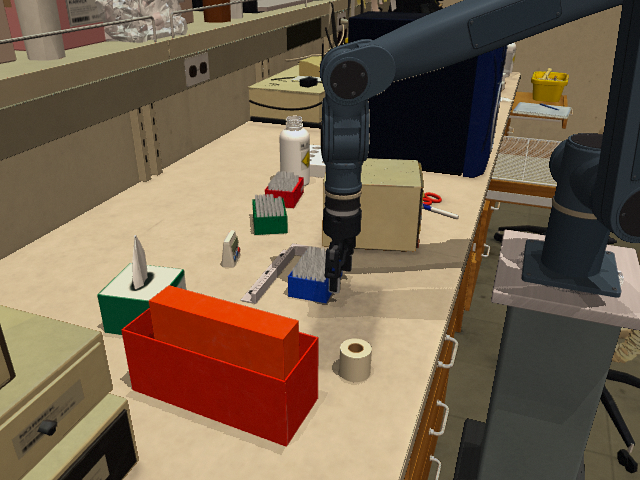

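View pics/top3.png

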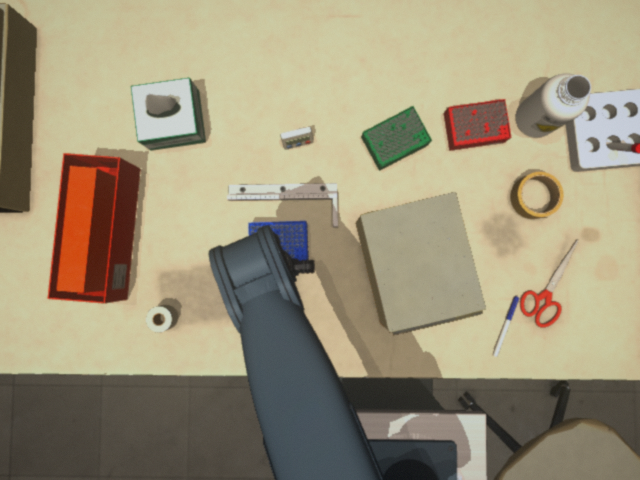

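The box is being pushed squarely: its far edge is at x≈541, with about 50 mm left to the rail. I'll go on and watch the force.

```bash
python3 -m crank '[{"x":10,"y":0,"z":0,"ax":0,"ay":0,"az":-0.5,"claw":-1},{"x":20,"y":0,"z":0,"ax":0,"ay":0,"az":-1,"claw":-1},{"x":28,"y":0,"z":0,"ax":0,"ay":0,"az":-1.5,"claw":-1},{"x":36,"y":0,"z":0,"ax":0,"ay":0,"az":-1.5,"claw":-1},{"x":42,"y":0,"z":0,"ax":0,"ay":0,"az":-1.5,"claw":-1},{"x":46,"y":0,"z":0,"ax":0,"ay":0,"az":-1.5,"claw":-1},{"x":48,"y":0,"z":0,"ax":0,"ay":0,"az":-1.5,"claw":-1},{"x":50,"y":0,"z":0,"ax":0,"ay":0,"az":-1.5,"claw":-1}]'
python3 -m crank '[{"x":1,"y":0,"z":0,"ax":0,"ay":0,"az":0,"claw":-1},{"x":2,"y":0,"z":0,"ax":0,"ay":0,"az":0,"claw":-1}]'
python3 - <<'E'
from station import manip, camera
from h import *
for n in("top","side"):
    c=camera(n); cv2.imwrite(f"pics/{n}4.png",c["pixels"][:,:,::-1])
    if n=="top":
        W=cloud(c);m=blue(c)&(W[...,2]>.02)&(W[...,2]<.08);print(m.sum(),rect(W[m][:,:2]),W[m][:,:2].max(0))
        cv2.imwrite("pics/z4.png",cv2.resize(c["pixels"][170:290,215:365],None,fx=5,fy=5)[:,:,::-1])
print(manip.observe()["ft_force"])
E
```

```text
clock: 3.9
eef_pos: [0.4953, 0.2703, 0.0093]
orientation: [0.032, -3.141, 0.0]
ft_force: [-1.5, 0.3, 0.2]
grip_width: 0.0852
clock: 4.15
eef_pos: [0.4967, 0.2703, 0.0093]
orientation: [0.032, -3.14, 0.0]
ft_force: [-3.5, 0.4, 1.9]
grip_width: 0.0855
468 (array([550.7, 239.6]), array([76.5, 57.2]), 1.44) [0.58929288 0.26910774]
[-3.26553172 -0.31223508  1.22448369]
```

View pics/z4.png

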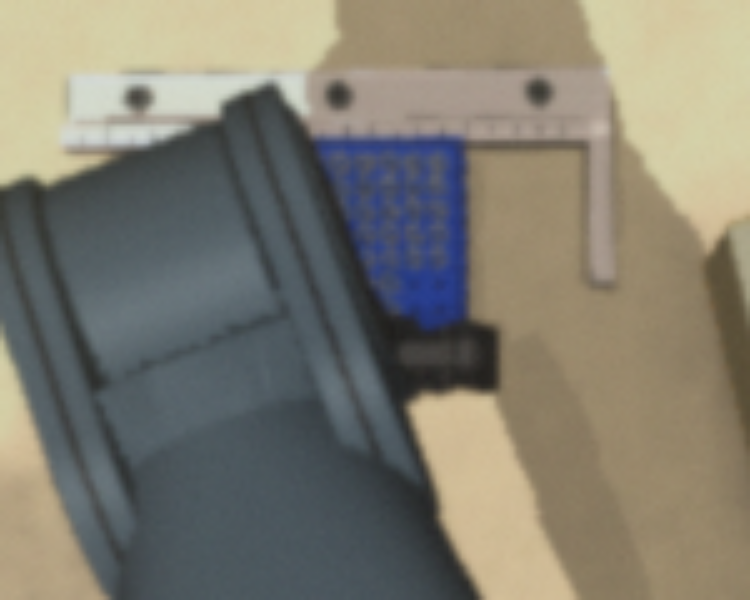

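The box touches the rail (3 N), and its far edge lies parallel to the rail in the zoom at row ≈137. Next I back off, shut the jaws and go round to its left end.

```bash
python3 -m crank '[{"x":-15,"y":0,"z":0,"ax":0,"ay":0,"az":0,"claw":-1},{"x":-35,"y":0,"z":0,"ax":0,"ay":0,"az":0,"claw":-1},{"x":-35,"y":50,"z":0,"ax":0,"ay":0,"az":0,"claw":0},{"x":-35,"y":100,"z":0,"ax":0,"ay":0,"az":0,"claw":1},{"x":-35,"y":105,"z":0,"ax":0,"ay":0,"az":0,"claw":1},{"x":-35,"y":105,"z":0,"ax":0,"ay":0,"az":0,"claw":1},{"x":-35,"y":105,"z":0,"ax":0,"ay":0,"az":0,"claw":1},{"x":-35,"y":105,"z":0,"ax":0,"ay":0,"az":0,"claw":1}]' 20
python3 - <<'E'
from station import manip, camera
from h import *
for n in("top","side"):
    c=camera(n); cv2.imwrite(f"pics/{n}5.png",c["pixels"][:,:,::-1])
    if n=="top":
        W=cloud(c);m=blue(c)&(W[...,2]>.02)&(W[...,2]<.08);print(m.sum(),rect(W[m][:,:2]),W[m][:,:2].max(0))
E
```

```text
clock: 5.25
eef_pos: [0.4627, 0.3742, 0.0093]
orientation: [0.029, -3.141, 0.001]
ft_force: [0.7, -1.4, -0.1]
grip_width: -0.0001
1228 (array([547.9, 269.3]), array([ 81.7, 117.3]), 1.76) [0.59028536 0.32786878]
```

View pics/top5.png

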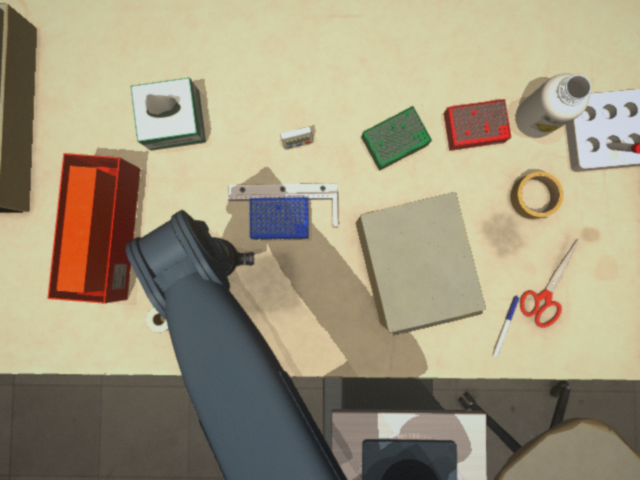

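View pics/side5.png

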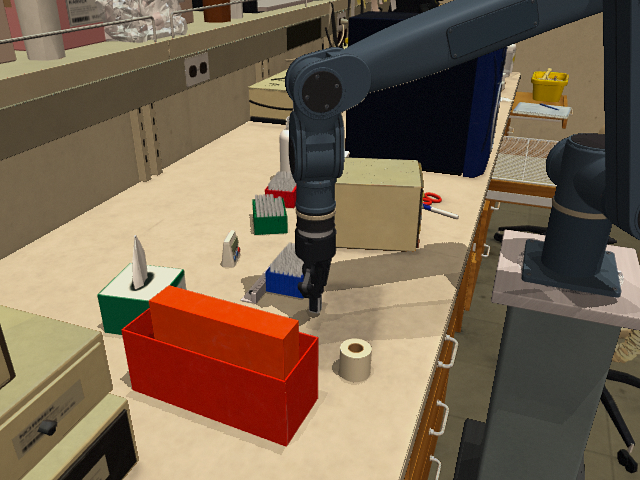

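The top view now shows the whole box, flush on the rail, with its centre at (548,269) mm and yaw 0.03. The roll and the other boxes have not moved. The next push is on the left end toward the end stop.

```bash
python3 -m crank '[{"x":45,"y":0,"z":0,"ax":0,"ay":0,"az":0,"claw":1},{"x":86,"y":0,"z":0,"ax":0,"ay":0,"az":0,"claw":1},{"x":87,"y":-12,"z":0,"ax":0,"ay":0,"az":0,"claw":1},{"x":87,"y":-22,"z":0,"ax":0,"ay":0,"az":0,"claw":1},{"x":87,"y":-29,"z":0,"ax":0,"ay":0,"az":0,"claw":1},{"x":87,"y":-36,"z":0,"ax":0,"ay":0,"az":0,"claw":1},{"x":87,"y":-44,"z":0,"ax":0,"ay":0,"az":0,"claw":1},{"x":87,"y":-52,"z":0,"ax":0,"ay":0,"az":0,"claw":1},{"x":87,"y":-60,"z":0,"ax":0,"ay":0,"az":0,"claw":1},{"x":87,"y":-66,"z":0,"ax":0,"ay":0,"az":0,"claw":1},{"x":87,"y":-70,"z":0,"ax":0,"ay":0,"az":0,"claw":1}]'
python3 - <<'E'
from station import manip, camera
from h import *
for n in("top",):
    c=camera(n); cv2.imwrite(f"pics/{n}6.png",c["pixels"][:,:,::-1])
    if n=="top":
        W=cloud(c);m=blue(c)&(W[...,2]>.02)&(W[...,2]<.08);print(m.sum(),rect(W[m][:,:2]),W[m][:,:2].max(0),W[m][:,:2].min(0))
E
```

```text
clock: 6.72
eef_pos: [0.5497, 0.3057, 0.01]
orientation: [-0.032, 3.141, 0.002]
ft_force: [-2.2, 4.2, 5.1]
grip_width: 0.0
1127 (array([548.8, 228.9]), array([ 81.3, 111.7]), 1.17) [0.59045505 0.28560451] [0.50810765 0.17261229]
```

View pics/top6.png

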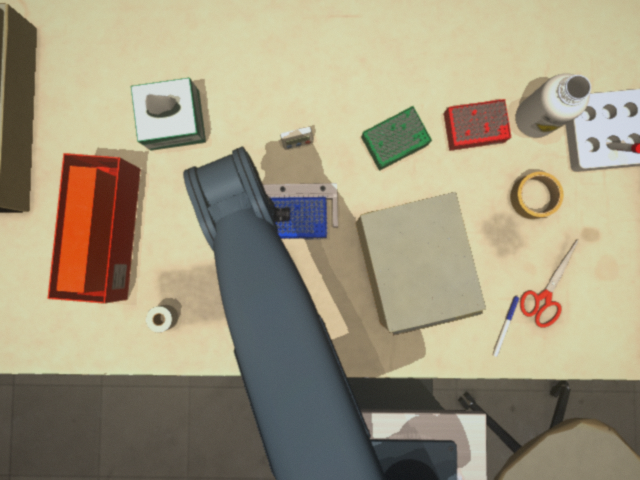

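About 13 mm remain to the end stop. The upward force of 5 N on the tool is odd, so I'll check the side view.

Run:
```python
from station import manip, camera
from h import *
c=camera("side");print(manip.observe()["ft_force"],manip.observe()["moment"])
cv2.imwrite("pics/s6.png",cv2.resize(c["pixels"][190:340,200:400],None,fx=4,fy=4,interpolation=cv2.INTER_CUBIC)[:,:,::-1])
W=cloud(c);m=blue(c)&(W[...,2]>.0)&(W[...,2]<.08);print(m.sum(),W[m][:,2].max(),W[m].min(0))
```

```text
[-2.4541933   3.03266631  6.25780311] [ 0.52221531  0.29242606 -0.01538405]
588 0.05226772198069875 [ 0.34812751 -0.21375061  0.00160928]
```

View pics/s6.png

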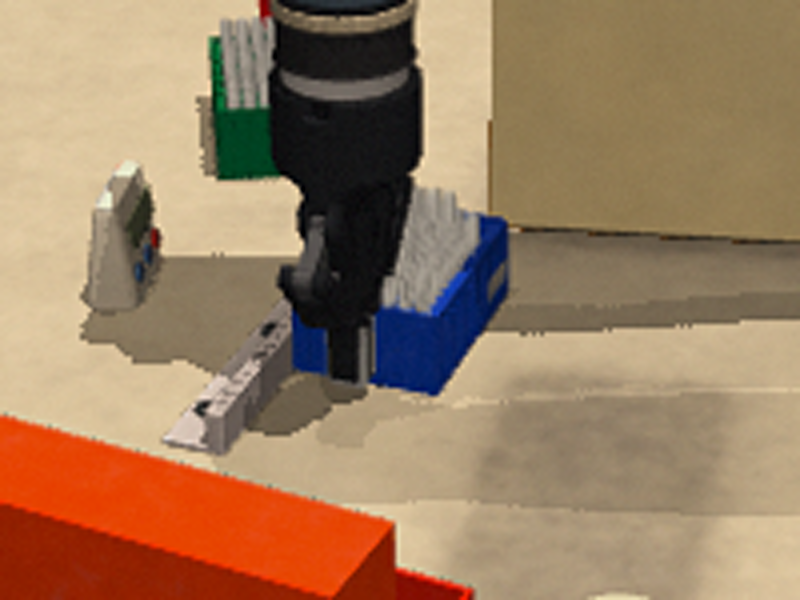

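The side view shows the outer knuckle of the shut finger resting on the box's wall at zoom (385,290), which explains the downward load. I'll lift slightly, back off, and turn the hand 90° so its slim side faces the box.

```bash
python3 -m crank '[{"x":0,"y":0,"z":8,"ax":0,"ay":0,"az":0,"claw":1},{"x":0,"y":5,"z":12,"ax":0,"ay":0,"az":0,"claw":1},{"x":0,"y":25,"z":12,"ax":0,"ay":0,"az":0,"claw":1},{"x":0,"y":45,"z":12,"ax":0,"ay":0,"az":-10,"claw":1},{"x":0,"y":45,"z":12,"ax":0,"ay":0,"az":-20,"claw":1},{"x":0,"y":45,"z":12,"ax":0,"ay":0,"az":-30,"claw":1},{"x":0,"y":45,"z":12,"ax":0,"ay":0,"az":-40,"claw":1},{"x":0,"y":45,"z":12,"ax":0,"ay":0,"az":-50,"claw":1},{"x":0,"y":45,"z":12,"ax":0,"ay":0,"az":-60,"claw":1},{"x":0,"y":45,"z":12,"ax":0,"ay":0,"az":-70,"claw":1},{"x":0,"y":45,"z":12,"ax":0,"ay":0,"az":-80,"claw":1},{"x":0,"y":45,"z":12,"ax":0,"ay":0,"az":-90,"claw":1}]'
python3 - <<'E'
from station import manip, camera
from h import *
c=camera("top")
W=cloud(c);m=blue(c)&(W[...,2]>.02)&(W[...,2]<.08);print(m.sum(),rect(W[m][:,:2]),W[m][:,:2].max(0),W[m][:,:2].min(0))
c=camera("side");o=manip.observe();print(o["ft_force"],o["qpos"],o["eef_pos"])
cv2.imwrite("pics/s7.png",cv2.resize(c["pixels"][190:340,200:400],None,fx=4,fy=4,interpolation=cv2.INTER_CUBIC)[:,:,::-1])
E
```

```text
clock: 8.32
eef_pos: [0.549, 0.3513, 0.0206]
orientation: [2.204, 2.238, -0.001]
ft_force: [-0.6, -0.5, 0.0]
grip_width: 0.0003
1372 (array([548.9, 230.1]), array([ 80.9, 115.8]), 1.4) [0.59052548 0.28893456] [0.50797515 0.17255536]
[-0.56914016  0.14057059  0.00428365] [ 4.66399914e-01  4.26718744e-01  1.25565022e-01  1.27034614e+00
 -2.23379213e-04  2.01583785e+00] [0.54903701 0.35123099 0.02069571]
```

View pics/s7.png

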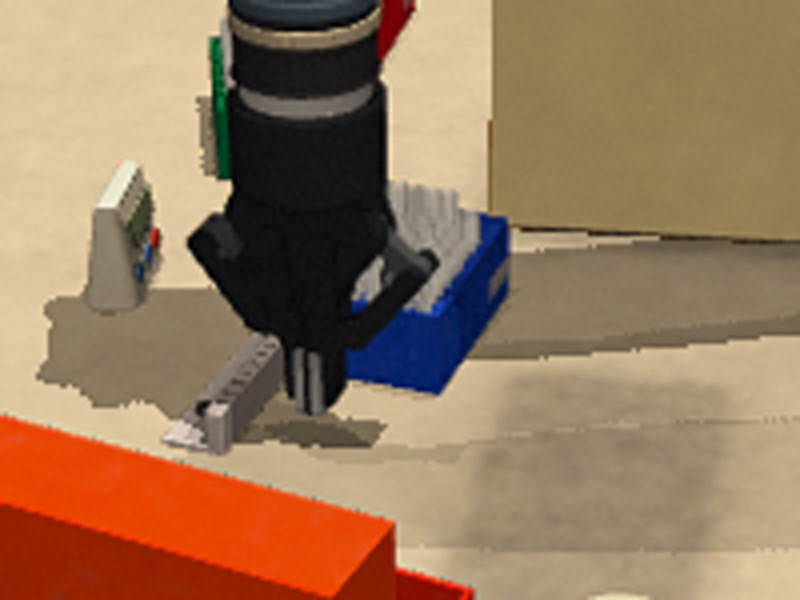

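The slim side now faces the box, and the left end is at y≈289. I'll push the rest slowly.

```bash
python3 -m crank '[{"x":0,"y":-15,"z":-10,"ax":0,"ay":0,"az":0,"claw":1},{"x":0,"y":-30,"z":-10,"ax":0,"ay":0,"az":0,"claw":1},{"x":0,"y":-42,"z":-10,"ax":0,"ay":0,"az":0,"claw":1},{"x":0,"y":-48,"z":-10,"ax":0,"ay":0,"az":0,"claw":1},{"x":0,"y":-53,"z":-10,"ax":0,"ay":0,"az":0,"claw":1},{"x":0,"y":-57,"z":-10,"ax":0,"ay":0,"az":0,"claw":1},{"x":0,"y":-60,"z":-10,"ax":0,"ay":0,"az":0,"claw":1},{"x":0,"y":-60,"z":-10,"ax":0,"ay":0,"az":0,"claw":1}]'
python3 -m crank '[{"x":0,"y":-1,"z":0,"ax":0,"ay":0,"az":0,"claw":1},{"x":0,"y":-2,"z":0,"ax":0,"ay":0,"az":0,"claw":1},{"x":0,"y":-2,"z":0,"ax":0,"ay":0,"az":0,"claw":1}]'
python3 - <<'E'
from station import manip, camera
from h import *
c=camera("top")
W=cloud(c);m=blue(c)&(W[...,2]>.02)&(W[...,2]<.08);print(m.sum(),rect(W[m][:,:2]),W[m][:,:2].max(0),W[m][:,:2].min(0))
cv2.imwrite("pics/z8.png",cv2.resize(c["pixels"][170:290,215:365],None,fx=5,fy=5)[:,:,::-1])
c=camera("side");cv2.imwrite("pics/s8.png",cv2.resize(c["pixels"][190:340,200:400],None,fx=4,fy=4,interpolation=cv2.INTER_CUBIC)[:,:,::-1])
E
```

```text
clock: 9.43
eef_pos: [0.5496, 0.2903, 0.0116]
orientation: [2.198, 2.244, 0.001]
ft_force: [-0.7, 1.3, 0.4]
grip_width: 0.0
clock: 9.8
eef_pos: [0.5494, 0.2892, 0.0116]
orientation: [-2.198, -2.244, -0.002]
ft_force: [-0.3, 4.3, 1.5]
grip_width: -0.0002
1182 (array([548.7, 213.1]), array([ 80.7, 105.5]), 1.18) [0.58978788 0.26662572] [0.50806846 0.16038118]
```

View pics/z8.png

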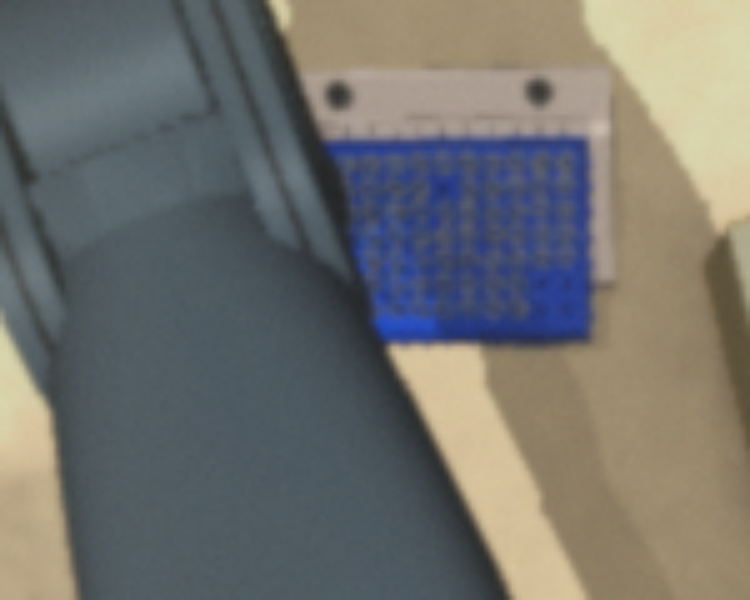

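View pics/s8.png

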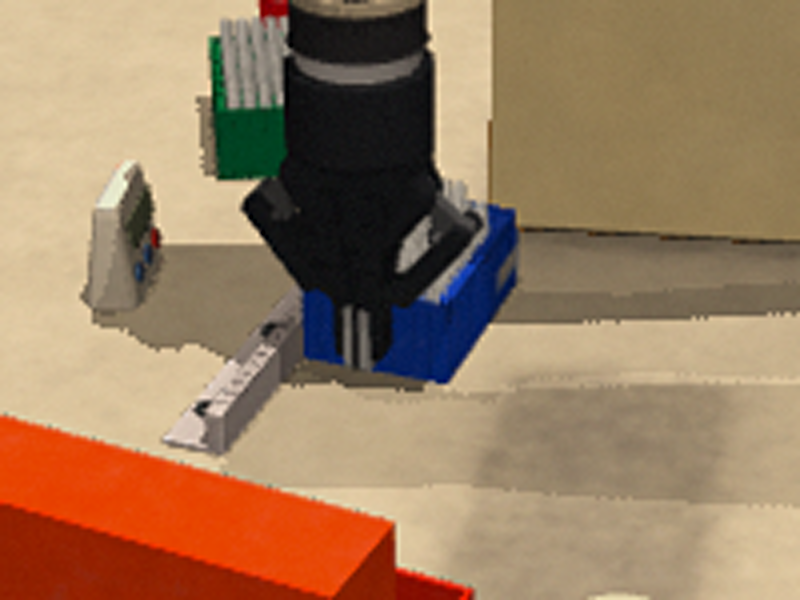

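The box meets the end stop (4 N). I'll back off in +y and take a clear look.

```bash
python3 -m crank '[{"x":0,"y":10,"z":0,"ax":0,"ay":0,"az":0,"claw":1},{"x":0,"y":40,"z":0,"ax":0,"ay":0,"az":0,"claw":1},{"x":0,"y":70,"z":30,"ax":0,"ay":0,"az":0,"claw":1},{"x":-40,"y":90,"z":70,"ax":0,"ay":0,"az":0,"claw":1},{"x":-90,"y":90,"z":100,"ax":0,"ay":0,"az":0,"claw":1},{"x":-90,"y":90,"z":100,"ax":0,"ay":0,"az":0,"claw":1}]'
cat > chk.py <<'E'
from station import manip, camera
from h import *
import sys
c=camera("top");W=cloud(c)
m=blue(c)&(W[...,2]>.02)&(W[...,2]<.08);print("blue",m.sum(),rect(W[m][:,:2]),W[m][:,:2].max(0),W[m][:,:2].min(0))
b=np.zeros((480,640),bool);b[180:255,255:345]=1;b&=W[...,2]>.036;print("hgt>36",b.sum(),rect(W[b][:,:2]),np.percentile(W[b][:,2],[5,50,95]))
for n,(a,bb,c0,d) in dict(roll=(300,340,140,185),green=(100,172,358,435),timer=(115,155,275,318)).items():
    s=np.zeros((480,640),bool);s[a:bb,c0:d]=1;s&=W[...,2]>0.02;print(n,rect(W[s][:,:2]))
print(manip.observe()["clock"],manip.observe()["ft_force"])
k=sys.argv[1]
cv2.imwrite(f"pics/t{k}.png",c["pixels"][:,:,::-1])
cv2.imwrite(f"pics/z{k}.png",cv2.resize(c["pixels"][180:255,255:350],None,fx=8,fy=8,interpolation=cv2.INTER_CUBIC)[:,:,::-1])
c=camera("side");cv2.imwrite(f"pics/s{k}.png",cv2.resize(c["pixels"][210:310,220:360],None,fx=5,fy=5,interpolation=cv2.INTER_CUBIC)[:,:,::-1])
E
python3 chk.py 9
```

```text
clock: 10.65
eef_pos: [0.458, 0.3794, 0.1144]
orientation: [2.194, 2.246, 0.004]
ft_force: [1.0, 0.1, -0.5]
grip_width: -0.0
blue 1439 (array([549.3, 218.4]), array([ 81.9, 116. ]), 0.85) [0.59093434 0.27676636] [0.50804104 0.16033904]
hgt>36 2193 (array([548.7, 217.6]), array([ 83.7, 118.2]), 0.59) [0.04141279 0.04650569 0.06173116]
roll (array([391.4, 344.6]), array([40.9, 55.5]), 1.23)
green (array([715.9,  28.8]), array([ 85.2, 119.7]), 27.84)
timer (array([714.9, 234.6]), array([23.7, 64.5]), 14.26)
10.7 [-0.14423067  0.24060361 -0.14870678]
```

View pics/z9.png

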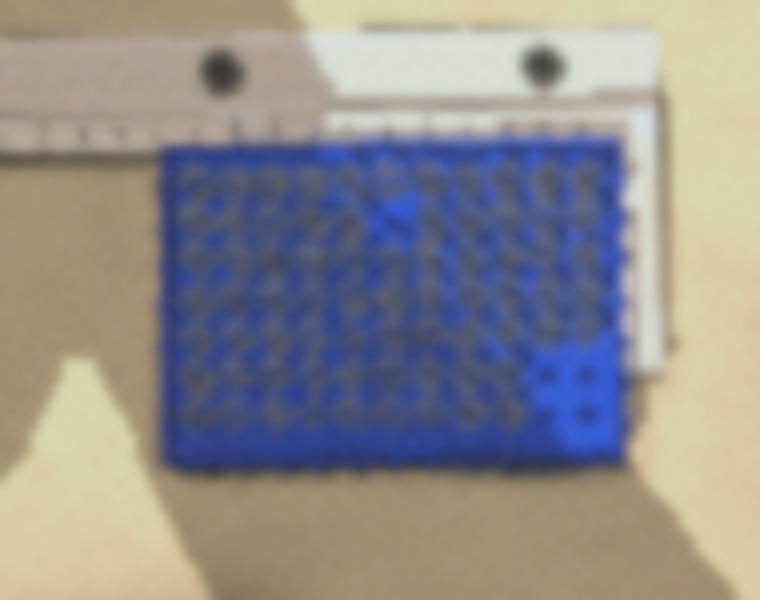

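View pics/s9.png

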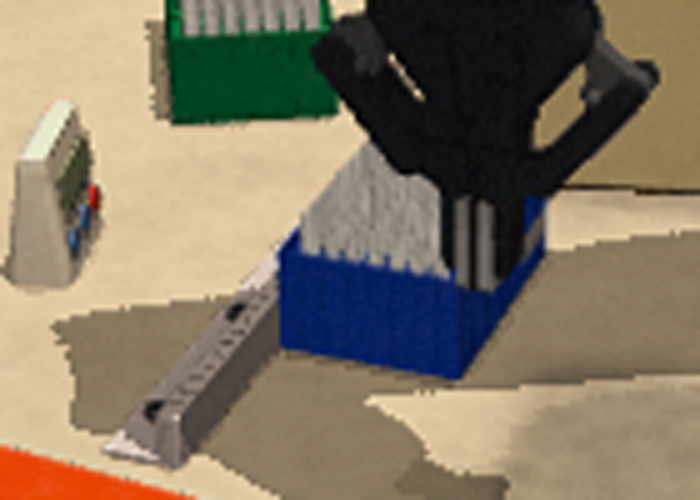

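The box measures (549,218) mm, against an expected seat of (549,217.5). There is plenty of time, so I'll make one gentle two-finger press toward the rail to be sure it is flush.

```bash
python3 -m crank '[{"x":0,"y":-15,"z":0,"ax":0,"ay":0,"az":10,"claw":-1},{"x":0,"y":-30,"z":0,"ax":0,"ay":0,"az":20,"claw":-1},{"x":0,"y":-50,"z":0,"ax":0,"ay":0,"az":30,"claw":-1},{"x":-3,"y":-70,"z":0,"ax":0,"ay":0,"az":40,"claw":-1},{"x":-3,"y":-90,"z":0,"ax":0,"ay":0,"az":50,"claw":-1},{"x":-3,"y":-110,"z":0,"ax":0,"ay":0,"az":60,"claw":-1},{"x":-3,"y":-130,"z":0,"ax":0,"ay":0,"az":70,"claw":-1},{"x":-3,"y":-150,"z":0,"ax":0,"ay":0,"az":80,"claw":-1},{"x":-3,"y":-161,"z":0,"ax":0,"ay":0,"az":90,"claw":-1},{"x":-3,"y":-161,"z":-50,"ax":0,"ay":0,"az":90,"claw":-1},{"x":-3,"y":-161,"z":-103,"ax":0,"ay":0,"az":90,"claw":-1},{"x":-3,"y":-161,"z":-103,"ax":0,"ay":0,"az":90,"claw":-1}]'
python3 -c "
from station import manip
from scipy.spatial.transform import Rotation as R
o=manip.observe();print(o['eef_pos'],R.from_rotvec(o['orientation']).as_matrix()[:,1],o['ft_force'],o['grip_width'])"
```

```text
clock: 12.25
eef_pos: [0.4508, 0.2143, 0.0017]
orientation: [0.029, -3.127, 0.008]
ft_force: [-1.1, -0.3, 0.6]
grip_width: 0.0856
[0.45077362 0.21430134 0.00165709] [-0.01851402  0.99981519 -0.00517755] [-1.09707456 -0.25104407  0.55000726] 0.08563807407214168
```

```bash
python3 -m crank '[{"x":10,"y":2,"z":7,"ax":0,"ay":0,"az":0,"claw":-1},{"x":25,"y":2,"z":7,"ax":0,"ay":0,"az":0,"claw":-1},{"x":35,"y":2,"z":7,"ax":0,"ay":0,"az":0,"claw":-1},{"x":39,"y":2,"z":7,"ax":0,"ay":0,"az":0,"claw":-1},{"x":42,"y":2,"z":7,"ax":0,"ay":0,"az":0,"claw":-1},{"x":44,"y":2,"z":7,"ax":0,"ay":0,"az":0,"claw":-1},{"x":44,"y":2,"z":7,"ax":0,"ay":0,"az":0,"claw":-1}]'
```

```text
clock: 13.12
eef_pos: [0.4979, 0.2194, 0.0149]
orientation: [0.033, -3.137, 0.0]
ft_force: [-5.1, -0.5, 4.0]
grip_width: 0.0853
```

It pressed with 5 N and is in contact. Now I back off and check.

```bash
python3 -m crank '[{"x":-10,"y":0,"z":0,"ax":0,"ay":0,"az":0,"claw":-1},{"x":-40,"y":0,"z":0,"ax":0,"ay":0,"az":0,"claw":-1},{"x":-80,"y":0,"z":30,"ax":0,"ay":0,"az":0,"claw":-1},{"x":-100,"y":30,"z":80,"ax":0,"ay":0,"az":0,"claw":-1},{"x":-110,"y":80,"z":110,"ax":0,"ay":0,"az":0,"claw":-1},{"x":-110,"y":80,"z":130,"ax":0,"ay":0,"az":0,"claw":-1},{"x":-110,"y":80,"z":130,"ax":0,"ay":0,"az":0,"claw":-1}]'
python3 chk.py 10
```

```text
clock: 14.0
eef_pos: [0.3914, 0.3004, 0.1473]
orientation: [-0.034, 3.137, 0.003]
ft_force: [0.2, 0.9, 0.8]
grip_width: 0.0854
blue 1240 (array([549.5, 218. ]), array([ 80.9, 115.9]), 1.54) [0.59090311 0.27672284] [0.50808708 0.16044524]
hgt>36 2199 (array([549.3, 217.6]), array([ 83. , 118.2]), 1.2) [0.04149257 0.04660324 0.06228036]
roll (array([369.9, 422.1]), array([ 43.6, 229.8]), 14.34)
green (array([715.8,  29.2]), array([ 84.9, 120.1]), 27.72)
timer (array([714.5, 234.5]), array([23. , 64.7]), 14.16)
14.05 [-0.27808696 -0.33185785 -0.70111473]
```

View pics/z10.png

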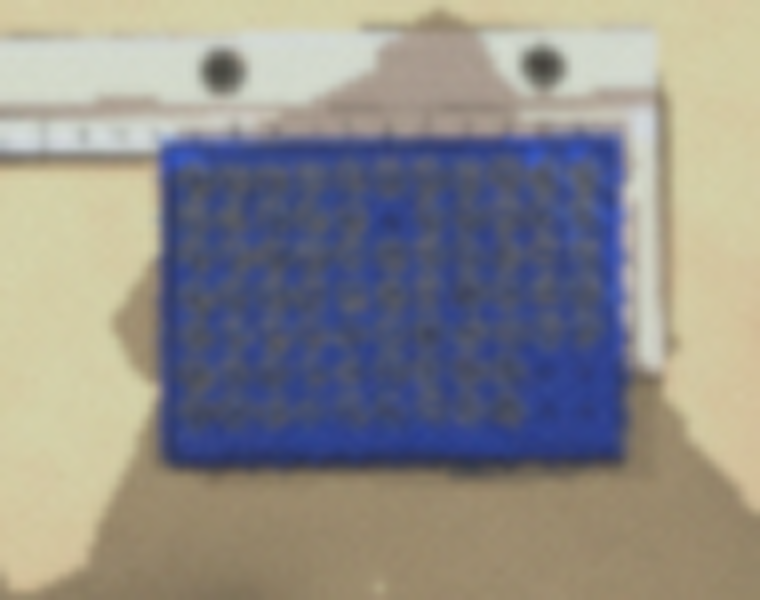

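View pics/s10.png

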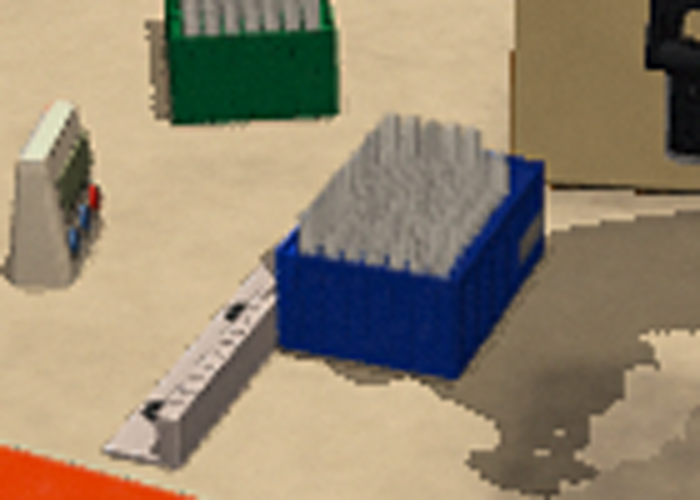

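View pics/t10.png

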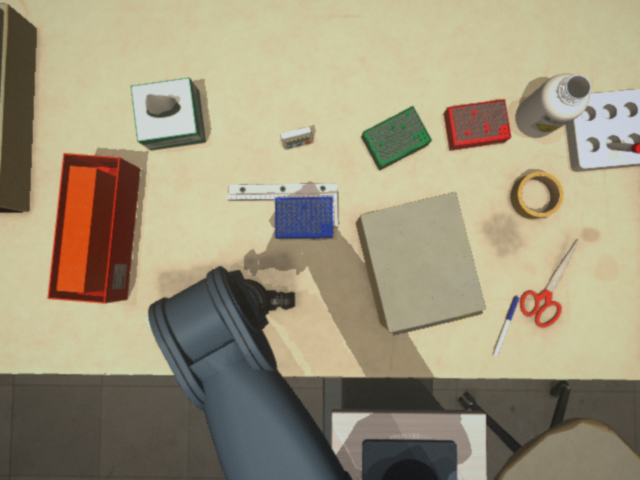

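```bash
python3 -c "
from station import manip
print(manip.close_job())"
```

```text
the job is handed in; nothing more can be done
None
```

I pushed the blue tip box into the corner of the angle stop and handed the job in at about 14 s of the 51 s allowed. `close_job()` gives no verdict, so the result rests on my own checks below.

**How it was pushed:**
- **To the rail:** I pushed it with the open fingers until it was flush on the back rail.
- **To the end stop:** I pushed its left end until it met the end stop at about 4 N.
- **Final press:** I pressed it once more toward the rail at about 5 N, then withdrew the arm.

**Last checks:**
- **Position:** the top camera put the box at about (549.3, 217.6) mm. From the measured corner I expected it to seat at about (549, 217.5) mm, with roughly 2 mm of uncertainty.
- **Angle:** the box measured 1.2–1.5° and the stop about 0–1.3°, depending on which edge I used. That suggests they are parallel within about 0.03 rad, under the 0.04 limit.
- **Flat and clear:** the walls read about 46.6 mm, the same as at the start, so it stands flat. The arm is touching nothing.
- **Bystanders:** the green box and timer measured where they started. The red box I checked only by eye. The roll was hidden behind the arm in the last picture, but it stood in its starting place at mid-job.

**Problems along the way:**
- **Refused call:** the first move was refused because I left out some row keys; nothing moved.
- **Knuckle on the box:** on the first end push the shut finger's knuckle rested on the box wall, pressing down at about 6 N. I turned the hand 90° and finished the push; the box showed no lift or tipping.

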